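# Close the double-lidded tin and take off its outer cover

### The job

Draw the nested lids by the orange knob level out of the wooden dock's front, from under its lips, lower both together gently onto the green tin until the inner lid sits fully home, and let go of the knob. Then lift the green outer cover off alone by its brass collar (it is wanted for cleaning), leaving the inner lid seated, and finish while still holding the cover still, level and straight above the tin, its lower edge well over 10 cm above the tin's rim. Do not part the lids earlier or drop them, and leave the other things where they are.

Things in the scene. Friction and masses are not known exactly. Their poses are not given: they have to be found in the camera images.
- tin: round green storage tin, open at the top, fixed in place on the table: outside diameter 90, inside diameter 84, height 80 mm; origin at the centre of its underside, z up along its axis. When the inner lid is seated its flange rests on the tin's rim and the inner lid's origin is 68 mm above the tin's origin.
- lid_dock: wooden lid dock, fixed, upright, 117x123x35 mm, open front at its -x, back wall at +x. Origin at table height under the parked lids' middle. Floor top z = 8 mm. Lid slides between side walls 109 mm apart, under two lips (x = -20 to 62 mm, z = 31 to 35 mm, slot between them 88 mm wide), 5 mm over the parked cover: go 72 mm or more along -x, lifted 3 mm at most, before lifting out.
- inner_lid: steel inner lid, 180 g (+-30%): tapered plug 12 mm tall (68 mm wide below, 77 above), flange 90 mm wide (z = 12 to 15 mm), centring cone (22 mm wide, to z = 19 mm), 10 mm stem, orange knob (z = 40 to 60 mm). Origin: centre of the plug's underside, z up. Starts with its plug on the dock's floor, the cover nested on it; lifted by the knob it carries the cover along.
- outer_cover: green outer cover, 90 g (+-30%): skirt 104 mm wide outside, 100 inside (z = 0 to 10 mm), top plate z = 10 to 13 mm, brass collar (z = 13 to 31 mm) round a 24 mm hole. Origin: centre of the skirt's lower edge, z up. Nested, it lies loose on the inner lid's flange, its origin 5 mm above the inner lid's; lifted by the collar it comes off alone.
- knob (a point): middle of the inner lid's round orange knob (16 mm across, 20 mm tall), 50 mm above the inner lid's origin. Nested, the knob stands up through the cover's collar: its underside is 4 mm and its top 24 mm above the collar's top
- collar (a point): middle of the cover's round brass collar (40 mm across, 18 mm tall), on its axis, 22 mm above the cover's origin; the collar's foot stands on the cover's plate
- cutter_big: steel pastry cutter ring, 75 mm across, 32 mm tall, between the dock's and the tin's places; loose bystander, leave it where it is; origin at the underside
- cutter_small: small steel pastry cutter ring, 49 mm across, 28 mm tall, at the back; loose bystander, leave it where it is; origin at the underside
- nozzle_1: steel piping nozzle, cone 35 mm across, 40 mm tall, at the back; loose bystander, leave it where it is; origin at the underside
- tape_electrical: roll of black tape, 62 mm across, 19 mm tall, at the back; loose bystander, leave it where it is; origin at the underside
- espresso_cup: white espresso cup, 62x88 mm, 50 mm tall, at the back; loose bystander, leave it where it is; origin at the underside
Things that resemble listed ones, but are neither listed nor needed, are in the scene too. Of the things like the tin, leave any that is purple or red; of the rest the larger one is meant.

How it is judged:
By the outcome, as a careful person would: the job done as asked, in the order asked, and still so for the second after the job is handed in, while the arm keeps its last pose, push and grip.
It also fails if it takes over 62 s, if anything falls off the work surface, if the arm or the gripper's body presses on something with over 40 N, if the wrist force passes 120 N, or if a joint passes its speed limit or range.

### The arm

A 6-joint arm with a two-finger parallel gripper is mounted at the origin on the work surface; the furniture and walls round the work are solid. World frame = base frame: x ahead of the robot, y to its left, z up, the work surface at z = 0. Lengths are in mm, angles in rad, forces in N, time in s.
With the tool pointing down it reaches from about 350 to 875 mm from the base axis. Payload 4.2 kg.
Tool frame: the origin (TCP) lies at the very end of the fingers, on their centre line; the grasp point (between the pads) lies 19 mm behind it; z points along the fingers, y is the line along which they close (so a half turn about z gives the same grasp; the last joint's range is limited). The gripper opens to 85 mm and grips with 20 to 120 N. Pads are 22 mm wide; open, the fingers measure 114 mm over their backs; the gripper's body (76 mm by 85 mm) begins 54 mm behind the grasp point. The pads swing forward as they close: fully open they stand 13 mm farther back than shut.
Start: joints at [-0.881, 0.385, 0.008, 0, -1.194, -0.259], TCP at [261.011, -567.867, 231.312] pointing down, gripper open.
Joint ranges: [-3.14, 3.14], [-1.21, 2.06], [-1.07, 1.41], [-3.16, 2.05], [-2.99, -0.16], [-3.1, 3.1]. Speed limits (rad/s): [2.79, 2.79, 3.14, 3.14, 3.14, 3.14].

### API

Orientations are given as a unit quaternion [x, y, z, w].
In Python, from bench import read_state, get_image, camera_model, job_done gives the robot as it stands.
- The arm moves only by the shell command python3 -m handwheel 'ROWS'. ROWS is JSON, a list of rows, each a list of 7 numbers: the shift along the tool's x, y, z in m, then the turn, a rotation vector about the tool's x, y, z in rad, then the gripper's target within -1 to 1 (fully open at 1, half-way at 0, shut at -1). In form: [[dx, dy, dz, wx, wy, wz, jaw], ...]. A call has 1 to 10 rows; each row is the pose to reach, as a shift and turn from the pose commanded when the call began, along the tool's axes at that moment; what a row does not reach only later rows make up. A row lasts 1/8 s, in which the tool goes at most 62.5 mm and 10.7 degrees, less where a joint would pass 70% of its speed; a pose out of reach is approached as far as the arm can. A call with a gripper value outside its range is refused whole. The fingers move at their own pace and stop on an object; the grip force is fixed at half the most. Time passes only in rows, so rows that repeat a pose let the fingers close. It gives the time, the measured TCP pose, the force, the opening and the grip force at its end, in the units of the state.
- read_state(): the state, without advancing time (a new reading comes with each control period).
- get_image(name): name is "side" or "top"; returns (picture, depth): 384x512x3 uint8, blue, green, red; 384x512 float32, mm along the optical axis (not along the pixel's ray), 0 where there is no reading.
- camera_model(name): a dict with "K" (3x3 intrinsics, pixels), "rvec" (rotation vector, rad) and "tvec" (3), from world to camera coordinates, as OpenCV has them. Camera axes: x right, y down, z forward; pixel columns grow to the right and rows downward; lengths in mm; the calibration is good to about 2 mm. A picture is of the moment at which its call begins. camera_model takes no time and is no camera call.
- job_done(): hands the job in; it is judged then, once.
The state is a dict: "clock": time; "joints": joint angles; "joint_vel": joint speeds; "joint_efforts": joint torques, N m; "position": TCP position; "ee_rot": TCP orientation; "contact_force": force on the tool from outside, world axes, zero at the start; "wrist_torque": the same for the moment, N m; "gripper_width": finger opening in mm; "grasp_force": force on a finger pad.
Only numpy, scipy, OpenCV 4.12 (cv2) and the standard library are available. Lean on these libraries where they do the work, as an engineer would, in place of code of your own. Each camera call takes 0.05 s, during which the arm holds its last target. There are 200 camera calls.

## Working session

There is one attempt and no reset: what is moved stays moved. The work goes in short steps, Python scripts to look and compute and a shell command to move; the robot and the scene stay as the last step left them, time stands still between calls to the robot, and variables do not carry over. Pictures are saved under pics/ and viewed, at most 10 in all, crops included, and the job is handed in when it is done.

```bash
mkdir -p pics; cat > h.py <<'E'
import numpy as np, cv2
from scipy.spatial.transform import Rotation as R
from bench import *
def world(name, d, u, v, z=None):
    """pixel -> world mm, by depth, or on the plane of height z"""
    m=camera_model(name); K=np.array(m["K"]); Rm=cv2.Rodrigues(np.array(m["rvec"],float))[0]; t=np.array(m["tvec"],float).ravel()
    ray=np.linalg.inv(K)@np.stack([np.ravel(u),np.ravel(v),np.ones(np.size(u))]).astype(float)
    c=-Rm.T@t
    w=Rm.T@ray
    s=np.ravel(d[np.ravel(v).astype(int),np.ravel(u).astype(int)]) if z is None else (z-c[2])/w[2]
    return (c[:,None]+w*s).T
E
python3 - <<'E'
from h import *
for n in("top","side"):
    p,d=get_image(n); cv2.imwrite(f"pics/{n}0.png",p); np.savez(f"{n}0.npz",p=p,d=d)
    m=camera_model(n); print(n,np.array(m["K"]).tolist(), (-cv2.Rodrigues(np.array(m["rvec"],float))[0].T@np.ravel(m["tvec"])).round())
s=read_state(); print(s["position"],s["ee_rot"],s["clock"],s["gripper_width"],s["contact_force"])
E
```

```text
top [[411.2758449636836, 0.0, 253.7189920325686], [0.0, 411.2758449636836, 187.53927698501332], [0.0, 0.0, 1.0]] [ 485.   -8. 1041.]
side [[364.6259213833355, 0.0, 263.57377314767626], [0.0, 364.6259213833355, 192.99361506595702], [0.0, 0.0, 1.0]] [ 479. -764.  434.]
[ 260.79833141 -567.42598509  230.35081021] [-2.13655363e-01  9.76908622e-01  9.29253794e-04 -2.58578992e-04] 0.1 85.26314160090341 [-0.68089457 -0.19625561  0.51263103]
```

View pics/top0.png

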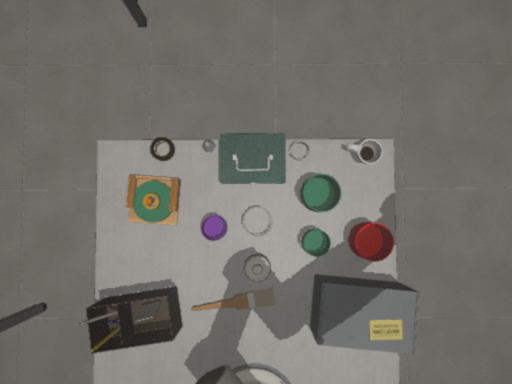

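View pics/side0.png

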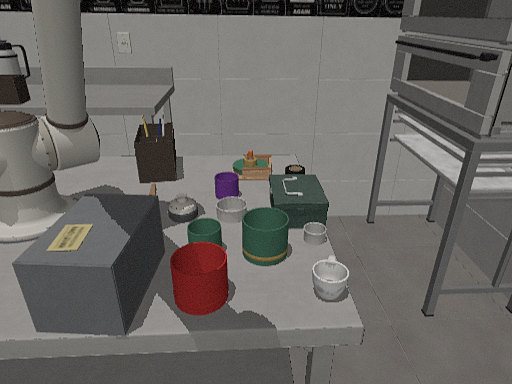

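Top view: nested lids in the dock at about (153,201). The other knobbed lid, steel, is at (257,268). Tin candidates are large green (320,193), small green (316,242), red (371,241) and purple (214,228). By the description I choose the dock lids at (153,201) and the large green tin (320,193). Next is a close crop to check them.

```bash
python3 - <<'E'
from h import *
z=np.load("top0.npz");p,d=z["p"],z["d"]
a=cv2.resize(p[165:235,118:188],(560,560),interpolation=cv2.INTER_CUBIC)
cv2.imwrite("pics/c1.png",a)
# tin rim: depth points by height
vv,uu=np.mgrid[0:384,0:512]
W=world("top",d,uu,vv).reshape(384,512,3)
np.save("W.npy",W)
def fit(sel,name):
    pts=W[sel][:,:2]; (c,r)=cv2.minEnclosingCircle(pts.astype(np.float32)); print(name,len(pts),np.round(c,1),round(r,1),np.median(W[sel][:,2]).round(1))
def reg(u0,u1,v0,v1): return (uu>=u0)&(uu<u1)&(vv>=v0)&(vv<v1)
hsv=cv2.cvtColor(p,cv2.COLOR_BGR2HSV); H,S,V=cv2.split(hsv); Z=W[...,2]
for n,b in dict(big=(295,345,168,218),small=(296,336,222,262),red=(345,398,215,268),purple=(195,232,208,245)).items():
    fit(reg(*b)&(Z>30)&(abs(Z-np.percentile(Z[reg(*b)],97))<6),n)
L=reg(118,188,165,235)
fit(L&(H>50)&(H<90)&(S>90)&(Z>15),"cover")
print("dock heights"); print(Z[172:230:3,122:186:3].round().astype(int))
E
```

```text
big 168 [ 528.9 -161.4] 45.0 80.8
small 94 [ 410.4 -150.9] 32.8 58.5
red 201 [ 413.6 -281. ] 45.3 80.4
purple 78 [446.  96.] 30.5 54.7
cover 863 [504.1 141.9] 151.6 26.7
dock heights
[[   1    0    0    1    0    2    0    3    3    2    2    3    1    1
     1   -3   -1    1    3    1    3    3]
 [  -1   -1    1   39   34   31   32   -1    2    2    1    1   -1    2
     0   -2    4    1    4    2   -2   -4]
 [   0    0   36   34   37    7   20   30   30   30   30   30   32   35
    35   32   31   33   41   -1    2    3]
 [   2    0   36   35   36   11    5    9    9   24   29   26   26   13
     8    9    8   34   38   19   -1    2]
 [   5    4   36   32   37   10    7   27   27   25   27   27   28   26
    26   10    8   34   37   17   -2    2]
 [   0   -2   36   33   32   24   25   29   25   26   26   26   28   25
    27   25   11   34   34   15   -3   -3]
 [  -2   -3   38   37   37   27   27   26   25   29   26   26   25   28
    29   26   36   34   36    9    4    0]
 [  -1   -1   36   36   29   28   29   24   32   44   43   29   29   30
    27   27   37   35   37    3   -2    
[... 683 characters left out ...]
  4   -3]
 [   0    1    1    7    8   26   29   25   30   26   25   28   24   24
    27   28   14    7   10    0    2    3]
 [   1   -2    7    8    8    9   26   25   27   26   29   27   27   27
    28    8   10   11    7   -2    0    2]
 [   1    1    9   10    4    9    9   25   28   27   27   26   24   25
     7    9    6   11    8    0    2   -3]
 [   1    1    0 1041    1    0    1   -1   -1    2    7    8   11    8
     9    8    6    7   11    1    0    3]
 [  -2    1    0    1    1    0    4    2    0    4    1    0   -1    1
     4    0    0    6    1    4    1   -1]
 [  -4    1    2    0    4    3    0    0    1    1   -1   -1    2   -2
    -1    2    0   -1    4    4    1    4]]
```

View pics/c1.png

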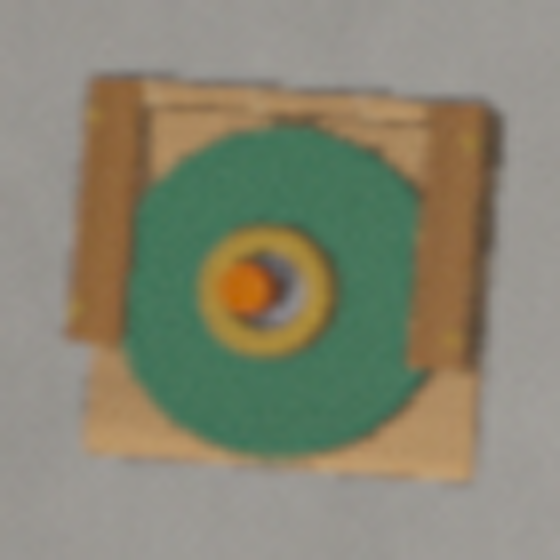

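The crop confirms it: an orange knob inside a brass collar on the green cover, under two lips. The back wall is at the top and the front faces down (world -x), with yaw about -4.5°. Knob top is at crop (247,288), collar centre at (267,291).

```bash
python3 - <<'E'
from h import *
z=np.load("top0.npz");p,d=z["p"],z["d"];W=np.load("W.npy");Z=W[...,2]
f=lambda u,v:(118+(u+.5)/8-.5,165+(v+.5)/8-.5)
for n,u,v,h in [("knob",247,288,68),("collar",267,291,44),("backL",92,76,35),("backR",493,104,35),("lipLfront",68,335,35),("lipRfront",468,368,35),("lipRi",410,362,35),("lipLi",121,345,35),("floorFL",87,452,8),("floorFR",472,480,8),("cover bottom",280,456,26)]:
    print(n,world("top",d,*f(u,v),z=h)[0].round(1))
hsv=cv2.cvtColor(p,cv2.COLOR_BGR2HSV);H,S,V=cv2.split(hsv)
m=np.zeros_like(H);m[165:235,118:188]=((H>50)&(H<90)&(S>80))[165:235,118:188]
c,_=cv2.findContours(m,cv2.RETR_EXTERNAL,cv2.CHAIN_APPROX_NONE);c=max(c,key=cv2.contourArea)[:,0]
w=world("top",d,c[:,0],c[:,1],z=26)[:,:2]
from scipy.optimize import least_squares
r=least_squares(lambda q:np.hypot(*(w-q).T)-51.5,w.mean(0),loss="soft_l1");print("cover",r.x.round(1))
s=(Z>74)&(Z<88); s[:168]=0;s[218:]=0;s[:,:295]=0;s[:,345:]=0
w=W[s][:,:2];r=least_squares(lambda q:np.hypot(*(w-q).T)-43.5,w.mean(0),loss="soft_l1");print("tin",r.x.round(1))
print("box top",np.percentile(Z[135:183,222:284],[50,99]), W[183,284],W[183,222])
# side view check: tin rim, knob
z=np.load("side0.npz");p,d=z["p"],z["d"];vv,uu=np.mgrid[0:384,0:512];S_=world("side",d,uu,vv).reshape(384,512,3)
hsv=cv2.cvtColor(p,cv2.COLOR_BGR2HSV);H,S,V=cv2.split(hsv)
s=(abs(S_[...,2]-79)<3)&(H>50)&(H<95)&(S>70)&(uu>238)&(uu<295)&(vv>200)&(vv<265)
w=S_[s][:,:2];r=least_squares(lambda q:np.hypot(*(w-q).T)-43.5,w.mean(0),loss="soft_l1");print("tin side",len(w),r.x.round(1))
s=(H<14)&(S>180)&(uu>235)&(uu<265)&(vv>145)&(vv<170)&(S_[...,2]>48)
print("knob side",s.sum(),np.median(S_[s],0),S_[s].min(0),S_[s].max(0))
q=read_state()["ee_rot"];print(R.from_quat(q).as_matrix().round(4).tolist())
E
```

```text
knob [511.8 246.6  68. ]
collar [511.5 246.8  44. ]
backL [578.1 303.6  35. ]
backR [568.9 180.2  35. ]
lipLfront [498.6 310.   35. ]
lipRfront [488.  187.3  35. ]
lipRi [489.9 205.1  35. ]
lipLi [495.5 293.7  35. ]
floorFL [462.3 312.    8. ]
floorFR [453.  191.1   8. ]
cover bottom [461.2 246.9  26. ]
cover [511.6 248.8]
tin [ 528.6 -161.1]
box top [67.11599985 74.12670611] [556.7254664  -79.52223735  -1.43202013] [553.68731071  73.45337135  53.35286971]
tin side 263 [ 526.3 -163.9]
knob side 23 [510.02232885 241.42456286  58.72488908] [504.07917945 238.02176537  51.4730252 ] [515.95669785 245.40012713  69.13227974]
[[-0.9087, -0.4174, -0.0009], [-0.4174, 0.9087, 0.0017], [0.0001, 0.0019, -1.0]]
```

```bash
python3 -m handwheel '[[-0.02,0.022,0,0,0,0,0],[-0.055,0.062,0,0,0,0,0],[-0.095,0.106,0,0,0,0,0],[-0.135,0.151,0,0,0,0,0],[-0.175,0.196,0,0,0,0,0],[-0.215,0.241,0,0,0,0,0],[-0.255,0.286,0,0,0,0,0],[-0.295,0.33,0,0,0,0,0],[-0.335,0.375,0,0,0,0,0],[-0.355,0.3975,0,0,0,0,0]]' && python3 -m handwheel '[[-0.02,0.022,0,0,0,-0.13,0],[-0.055,0.062,0,0,0,-0.27,0],[-0.09,0.101,0,0,0,-0.4,0],[-0.125,0.14,0,0,0,-0.53,0],[-0.16,0.179,0,0,0,-0.67,0],[-0.19,0.213,0.02,0,0,-0.8,0],[-0.205,0.23,0.04,0,0,-0.93,0],[-0.2128,0.2385,0.06,0,0,-1.062,0],[-0.2128,0.2385,0.08,0,0,-1.062,0],[-0.2128,0.2385,0.08,0,0,-1.062,0]]'; python3 -c "
from h import *
s=read_state();print(s['position'],s['gripper_width'],R.from_quat(s['ee_rot']).as_matrix().round(4).tolist(),s['contact_force'],s['clock'])"
```

```text
clock: 1.35
position: [417.8, -56.0, 231.3]
ee_rot: [-0.215, 0.977, 0.0, 0.0]
contact_force: [0.6, -0.0, 0.1]
gripper_width: 42.8
grasp_force: 0.0
clock: 2.6
position: [510.2, 246.4, 149.3]
ee_rot: [-0.679, 0.734, 0.0, -0.002]
contact_force: [0.1, -0.7, 0.0]
gripper_width: 42.3
grasp_force: 0.0
[510.15580408 246.41100403 149.25789605] 42.30505076711854 [[-0.0781, -0.9969, -0.004], [-0.9969, 0.0781, -0.003], [0.0033, 0.0037, -1.0]] [ 0.11081205 -0.6752741   0.03835005] 2.6
```

```bash
python3 -m handwheel '[[0,-0.001,0.02,0,0,0,0],[0,-0.001,0.05,0,0,0,0],[0,-0.001,0.075,0,0,0,0],[0,-0.001,0.09,0,0,0,0],[0,-0.001,0.098,0,0,0,0],[0,-0.001,0.101,0,0,0,0],[0,-0.001,0.101,0,0,0,0]]'; python3 - <<'E'
from h import *
s=read_state();print(s['position'],s['gripper_width'],R.from_quat(s['ee_rot']).as_matrix()[:,2],s['contact_force'])
p,d=get_image("side");cv2.imwrite("pics/s1.png",cv2.resize(p[110:190,205:305],(800,640),interpolation=cv2.INTER_CUBIC)[:600])
E
```

```text
clock: 3.48
position: [512.7, 247.3, 50.9]
ee_rot: [-0.679, 0.734, -0.0, 0.001]
contact_force: [-0.9, 0.1, 0.4]
gripper_width: 42.3
grasp_force: 0.0
[512.72587979 247.31715309  50.89465668] 42.347901689805695 [ 9.41005974e-04  6.36063946e-04 -9.99999355e-01] [-0.92149851  0.14701744  0.39056461]
```

View pics/s1.png

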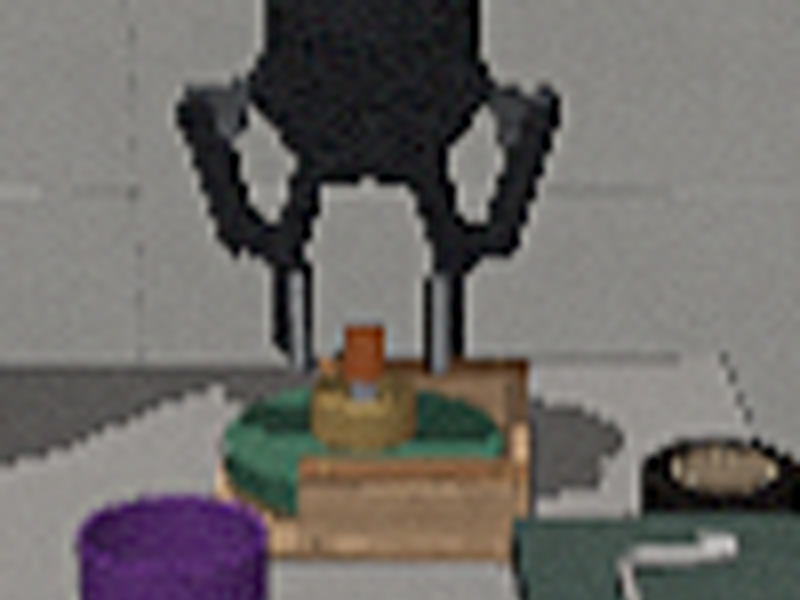

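The side crop shows the pads (x 300 and 438) straddling the orange knob (364), tips above the collar. I'll go 3 mm lower and close.

```bash
python3 -m handwheel '[[0,0,0.003,0,0,0,0],[0,0,0.003,0,0,0,-0.4],[0,0,0.003,0,0,0,-1],[0,0,0.003,0,0,0,-1],[0,0,0.003,0,0,0,-1],[0,0,0.003,0,0,0,-1]]'; python3 -c "
from h import *
s=read_state();print(s['position'],R.from_quat(s['ee_rot']).as_matrix().round(4).tolist())"
```

```text
clock: 4.28
position: [512.2, 247.0, 47.5]
ee_rot: [-0.679, 0.734, -0.0, -0.0]
contact_force: [-1.3, -0.9, 2.5]
gripper_width: 13.6
grasp_force: 58.5
[512.24155635 247.00408028  47.47590277] [[-0.0778, -0.997, -0.0001], [-0.997, 0.0778, -0.0001], [0.0001, 0.0001, -1.0]]
```

```bash
python3 -m handwheel '[[0,0,-0.001,0,0,0,-1],[0,0,-0.002,0,0,0,-1],[0,0.003,-0.002,0,0,0,-1],[0,0.008,-0.002,0,0,0,-1],[0,0.014,-0.002,0,0,0,-1],[0,0.02,-0.002,0,0,0,-1],[0,0.025,-0.002,0,0,0,-1],[0,0.029,-0.002,0,0,0,-1],[0,0.03,-0.002,0,0,0,-1]]'; python3 - <<'E'
from h import *
s=read_state();print(s['position'],s['contact_force'],s['wrist_torque'])
p,d=get_image("side");cv2.imwrite("pics/s2.png",cv2.resize(p[110:190,205:305],(800,640),interpolation=cv2.INTER_CUBIC)[:600])
E
```

```text
clock: 5.4
position: [482.2, 249.5, 49.4]
ee_rot: [-0.679, 0.734, -0.0, 0.0]
contact_force: [-0.4, 0.2, -1.7]
gripper_width: 13.7
grasp_force: 58.5
[482.17949877 249.45895012  49.40533618] [-0.35439966  0.20357346 -1.7095203 ] [ 0.00733898  0.0231765  -0.00663885]
```

View pics/s2.png

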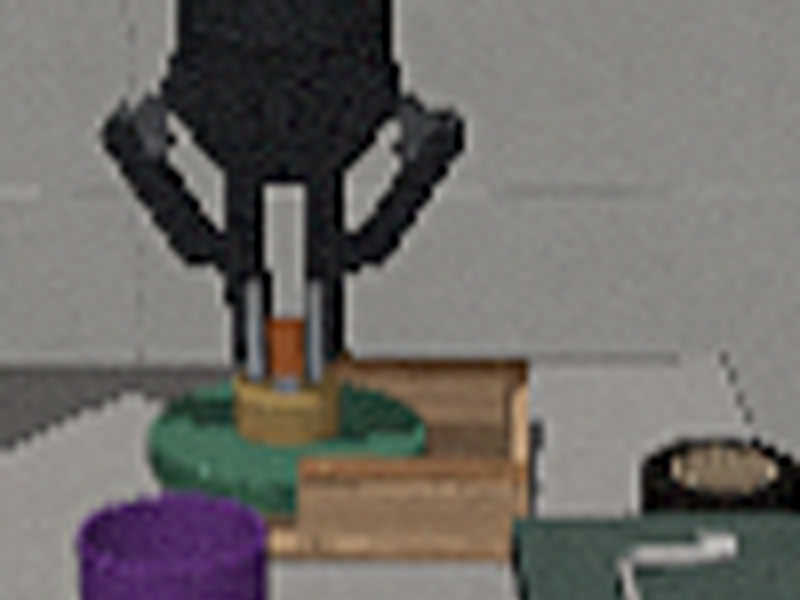

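Lids are travelling level with the knob held (knob at 287,345; the cover is sliding out of the front). I'll continue to 90 mm and then raise.

```bash
python3 -m handwheel '[[0,0.004,0,0,0,0,-1],[0,0.011,0,0,0,0,-1],[0,0.02,0,0,0,0,-1],[0,0.029,0,0,0,0,-1],[0,0.038,0,0,0,0,-1],[0,0.047,0,0,0,0,-1],[0,0.055,0,0,0,0,-1],[0,0.059,0,0,0,0,-1],[0,0.06,0,0,0,0,-1],[0,0.06,-0.001,0,0,0,-1]]' && python3 -m handwheel '[[0,0,-0.004,0,0,0,-1],[0,0,-0.012,0,0,0,-1],[0,0,-0.025,0,0,0,-1],[0,0,-0.042,0,0,0,-1],[0,0,-0.062,0,0,0,-1],[0,0,-0.085,0,0,0,-1],[0,0,-0.108,0,0,0,-1],[0,0,-0.125,0,0,0,-1],[0,0,-0.136,0,0,0,-1],[0,0,-0.14,0,0,0,-1]]'; python3 - <<'E'
from h import *
s=read_state();T=R.from_quat(s['ee_rot']).as_matrix();P=s['position'];print(P,T.round(4).tolist(),s['contact_force'])
print("to tin, tool axes",(T.T@(np.array([528,-162,190])-P)).round(1))
E
```

```text
clock: 6.7
position: [422.7, 254.2, 50.3]
ee_rot: [-0.679, 0.734, -0.0, 0.0]
contact_force: [-0.2, -0.0, -2.6]
gripper_width: 13.6
grasp_force: 58.5
clock: 7.95
position: [422.7, 254.1, 191.2]
ee_rot: [-0.679, 0.734, 0.0, 0.001]
contact_force: [0.7, -0.3, -2.5]
gripper_width: 13.4
grasp_force: 58.6
[422.67477793 254.1485175  191.1932745 ] [[-0.0781, -0.9969, 0.0008], [-0.9969, 0.0781, 0.0011], [-0.0012, -0.0007, -1.0]] [ 0.72421283 -0.31626586 -2.45272641]
to tin, tool axes [ 406.7 -137.5    0.8]
```

```bash
python3 -m handwheel '[[0.004,-0.001,0,0,0,0,-1],[0.013,-0.004,0,0,0,0,-1],[0.027,-0.009,0,0,0,0,-1],[0.046,-0.016,0,0,0,0,-1],[0.068,-0.023,0,0,0,0,-1],[0.092,-0.031,0,0,0,0,-1],[0.117,-0.04,0,0,0,0,-1],[0.143,-0.048,0,0,0,0,-1],[0.17,-0.057,0,0,0,0,-1],[0.197,-0.067,0,0,0,0,-1]]' && python3 -m handwheel '[[0.027,-0.009,0,0,0,0,-1],[0.054,-0.018,0,0,0,0,-1],[0.081,-0.027,0,0,0,0,-1],[0.108,-0.036,0,0,0,0,-1],[0.135,-0.045,0,0,0,0,-1],[0.16,-0.054,0,0,0,0,-1],[0.182,-0.061,0,0,0,0,-1],[0.198,-0.067,0,0,0,0,-1],[0.207,-0.07,0,0,0,0,-1],[0.21,-0.0705,0,0,0,0,-1]]' && python3 -m handwheel '[[0,0,0,0,0,0,-1],[0,0,0.01,0,0,0,-1],[0,0,0.024,0,0,0,-1],[0,0,0.034,0,0,0,-1],[0,0,0.04,0,0,0,-1],[0,0,0.04,0,0,0,-1]]'; python3 - <<'E'
from h import *
s=read_state();T=R.from_quat(s['ee_rot']).as_matrix();P=s['position'];print(P,T.round(4).tolist(),s['contact_force'],s['clock'])
print("to tin, tool axes",(T.T@(np.array([528,-162,150])-P)).round(1))
p,d=get_image("side");cv2.imwrite("pics/s3.png",cv2.resize(p[120:270,200:340],(560,600),interpolation=cv2.INTER_CUBIC))
np.savez("s3.npz",p=p,d=d)
p,d=get_image("top");np.savez("t3.npz",p=p,d=d)
E
```

```text
clock: 9.2
position: [473.9, 50.5, 190.0]
ee_rot: [-0.679, 0.734, 0.0, -0.0]
contact_force: [0.4, -0.0, -2.2]
gripper_width: 13.8
grasp_force: 58.5
clock: 10.45
position: [527.9, -162.8, 190.1]
ee_rot: [-0.679, 0.734, 0.0, -0.0]
contact_force: [0.7, 0.6, -3.0]
gripper_width: 13.8
grasp_force: 58.6
clock: 11.2
position: [527.7, -162.4, 149.6]
ee_rot: [-0.679, 0.734, 0.0, -0.001]
contact_force: [-0.5, -0.4, -2.6]
gripper_width: 13.5
grasp_force: 58.6
[ 527.71781083 -162.38571475  149.63017125] [[-0.0778, -0.997, -0.0014], [-0.997, 0.0778, -0.0], [0.0001, 0.0013, -1.0]] [-0.45000898 -0.36196589 -2.62070426] 11.2
to tin, tool axes [-0.4 -0.3 -0.4]
```

View pics/s3.png

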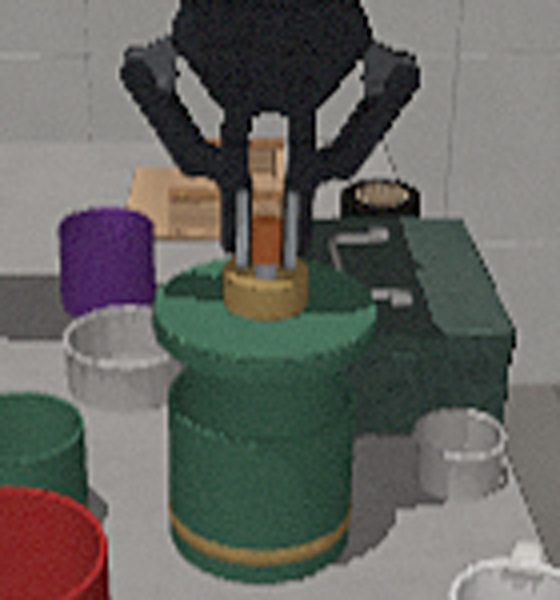

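```bash
python3 - <<'E'
from h import *
m=camera_model("side")
def silh(c,r,z):
    a=np.linspace(0,2*np.pi,721);X=np.stack([c[0]+r*np.cos(a),c[1]+r*np.sin(a),np.full(721,z)],1)
    q=cv2.projectPoints(X,np.array(m["rvec"],float),np.array(m["tvec"],float),np.array(m["K"]),None)[0][:,0];return q[:,0].min(),q[:,0].max(),q[:,1].mean()
for c in [(528,-162),(526,-162)]:
  for r,z in [(45,20),(45,60),(52,120)]: print(c,z,np.round(silh(c,r,z),2),"crop",np.round([(k-200)*4+1.5 for k in silh(c,r,z)[:2]],1))
# image edges of cover & tin in the side view
Z=np.load("s3.npz");p,d=Z["p"],Z["d"];vv,uu=np.mgrid[0:384,0:512];W=world("side",d,uu,vv).reshape(384,512,3)
from scipy.optimize import least_squares
for n,lo,hi,r in[("cover skirt",114,126,52),("tin wall",25,70,45)]:
    s=(W[...,2]>lo)&(W[...,2]<hi)&(abs(W[...,0]-528)<60)&(abs(W[...,1]+162)<60)&(uu>200)&(uu<340)
    w=W[s][:,:2]; w=w[w[:,1]<-170] ; q=least_squares(lambda q:np.hypot(*(w-q).T)-r,[528,-162],loss="soft_l1"); print(n,len(w),q.x.round(1))
E
```

```text
(528, -162) 20 [242.7  288.   243.88] crop [172.3 353.5]
(528, -162) 60 [242.49 288.93 226.71] crop [171.5 357.2]
(528, -162) 120 [238.38 294.21 199.37] crop [155.  378.3]
(526, -162) 20 [241.69 286.99 243.9 ] crop [168.2 349.5]
(526, -162) 60 [241.45 287.91 226.73] crop [167.3 353.1]
(526, -162) 120 [237.3  293.14 199.39] crop [150.7 374.1]
cover skirt 274 [ 526.9 -161.7]
tin wall 902 [ 526.4 -162.1]
```

```bash
python3 -m handwheel '[[0,0.0007,0.003,0,0,0,-1],[0,0.0007,0.008,0,0,0,-1],[0,0.0007,0.014,0,0,0,-1],[0,0.0007,0.019,0,0,0,-1],[0,0.0007,0.024,0,0,0,-1],[0,0.0007,0.028,0,0,0,-1],[0,0.0007,0.032,0,0,0,-1],[0,0.0007,0.035,0,0,0,-1],[0,0.0007,0.036,0,0,0,-1],[0,0.0007,0.037,0,0,0,-1]]' && python3 -m handwheel '[[0,0,0.001,0,0,0,-1],[0,0,0.0015,0,0,0,-1],[0,0,0.002,0,0,0,-1],[0,0,0.0025,0,0,0,-1],[0,0,0.003,0,0,0,-1],[0,0,0.0035,0,0,0,-1]]'
```

```text
clock: 12.55
position: [527.4, -162.4, 113.4]
ee_rot: [-0.679, 0.734, -0.0, 0.0]
contact_force: [-0.4, 0.7, -2.8]
gripper_width: 13.7
grasp_force: 58.6
clock: 13.3
position: [527.3, -162.3, 109.8]
ee_rot: [-0.679, 0.734, -0.0, 0.0]
contact_force: [-0.4, -0.5, -2.2]
gripper_width: 13.7
grasp_force: 58.6
```

```bash
python3 -m handwheel '[[0,0,0.0005,0,0,0,-1],[0,0,0.001,0,0,0,-1],[0,0,0.0015,0,0,0,-1],[0,0,0.002,0,0,0,-1],[0,0,0.002,0,0,0,-1]]' && python3 -m handwheel '[[0,0,0.0004,0,0,0,-1],[0,0,0.0008,0,0,0,-1],[0,0,0.0008,0,0,0,-1]]'
```

```text
clock: 13.92
position: [527.2, -162.4, 107.8]
ee_rot: [-0.679, 0.734, 0.0, -0.0]
contact_force: [1.0, 0.5, -2.6]
gripper_width: 13.9
grasp_force: 58.6
clock: 14.3
position: [527.3, -162.3, 107.4]
ee_rot: [-0.679, 0.734, -0.0, 0.0]
contact_force: [-2.5, 1.6, 1.1]
gripper_width: 14.1
grasp_force: 59.0
```

Contact is at the expected height (107.5). I'll press slightly more to confirm, then look.

```bash
python3 -m handwheel '[[0,0,0.0003,0,0,0,-1],[0,0,0.0006,0,0,0,-1],[0,0,0.0006,0,0,0,-1]]'; python3 - <<'E'
from h import *
p,d=get_image("side");cv2.imwrite("pics/s4.png",cv2.resize(p[120:270,200:340],(560,600),interpolation=cv2.INTER_CUBIC))
E
```

```text
clock: 14.68
position: [527.3, -162.4, 107.4]
ee_rot: [-0.679, 0.734, -0.0, 0.0]
contact_force: [-3.1, 1.4, 6.4]
gripper_width: 13.9
grasp_force: 59.5
```

View pics/s4.png

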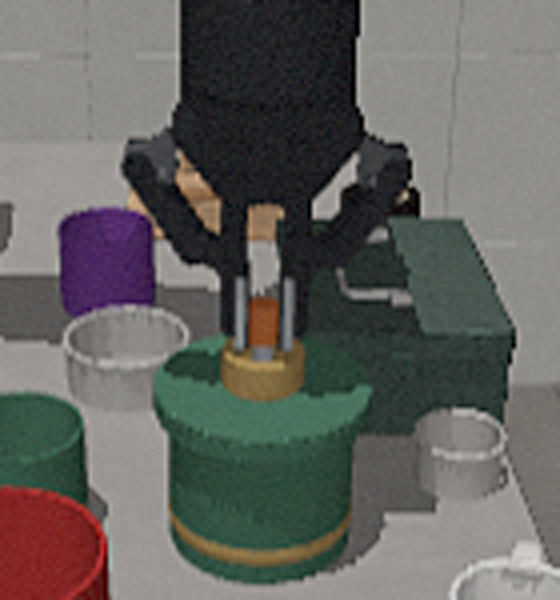

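Lids are seated level (skirt around the rim, collar at 263,370). Letting go of the knob.

```bash
python3 -m handwheel '[[0,0,-0.0008,0,0,0,-1],[0,0,-0.0008,0,0,0,-0.6],[0,0,-0.0008,0,0,0,0],[0,0,-0.0008,0,0,0,0.5],[0,0,-0.0008,0,0,0,0.5],[0,0,-0.0008,0,0,0,0.5],[0,0,-0.0008,0,0,0,0.5]]'; python3 - <<'E'
from h import *
s=read_state();print(s['position'],s['contact_force'],s['gripper_width'])
p,d=get_image("side");cv2.imwrite("pics/s5.png",cv2.resize(p[120:270,200:340],(560,600),interpolation=cv2.INTER_CUBIC))
E
```

```text
clock: 15.6
position: [527.3, -162.4, 107.2]
ee_rot: [-0.679, 0.734, -0.0, -0.0]
contact_force: [-0.4, 0.2, 0.7]
gripper_width: 64.3
grasp_force: 0.0
[ 527.28653431 -162.36409512  107.21168802] [-0.42122238  0.15826521  0.74112101] 64.25291750181324
```

View pics/s5.png

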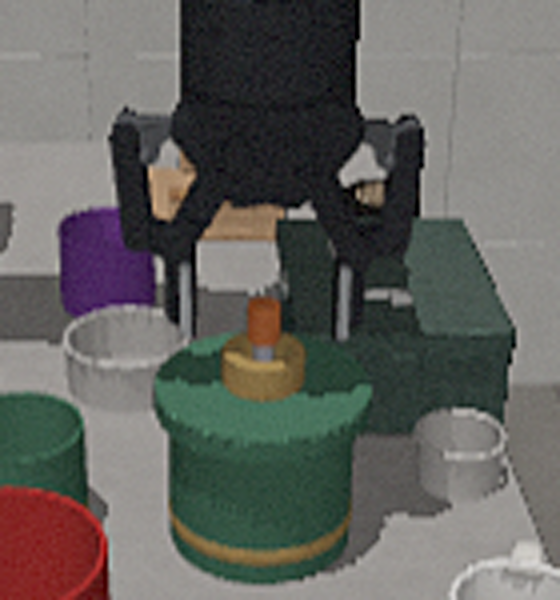

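```bash
python3 -m handwheel '[[0,0.0005,0.004,0,0,0,0.5],[0,0.0005,0.01,0,0,0,0.5],[0,0.0005,0.015,0,0,0,0.5],[0,0.0005,0.018,0,0,0,0.5],[0,0.0005,0.0195,0,0,0,0.5],[0,0.0005,0.0195,0,0,0,0.5]]' && python3 -m handwheel '[[0,0,0,0,0,0,0.2],[0,0,0,0,0,0,0],[0,0,0,0,0,0,-0.5],[0,0,0,0,0,0,-1],[0,0,0,0,0,0,-1],[0,0,0,0,0,0,-1]]'
```

```text
clock: 16.4
position: [526.8, -162.3, 87.6]
ee_rot: [-0.679, 0.734, 0.0, -0.0]
contact_force: [1.6, 0.1, 0.2]
gripper_width: 64.1
grasp_force: 0.0
clock: 17.15
position: [527.1, -162.4, 88.4]
ee_rot: [-0.679, 0.734, -0.0, 0.0]
contact_force: [-2.4, 0.0, 5.7]
gripper_width: 37.7
grasp_force: 59.8
```

```bash
python3 -m handwheel '[[0,0,-0.001,0,0,0,-1],[0,0,-0.003,0,0,0,-1],[0,0,-0.006,0,0,0,-1],[0,0,-0.01,0,0,0,-1],[0,0,-0.014,0,0,0,-1],[0,0,-0.018,0,0,0,-1],[0,0,-0.021,0,0,0,-1],[0,0,-0.023,0,0,0,-1],[0,0,-0.024,0,0,0,-1]]'; python3 - <<'E'
from h import *
p,d=get_image("side");cv2.imwrite("pics/s6.png",cv2.resize(p[120:270,200:340],(560,600),interpolation=cv2.INTER_CUBIC))
E
```

```text
clock: 18.27
position: [526.8, -162.3, 111.8]
ee_rot: [-0.679, 0.734, -0.0, 0.0]
contact_force: [0.5, 0.3, -1.4]
gripper_width: 38.1
grasp_force: 60.1
```

View pics/s6.png

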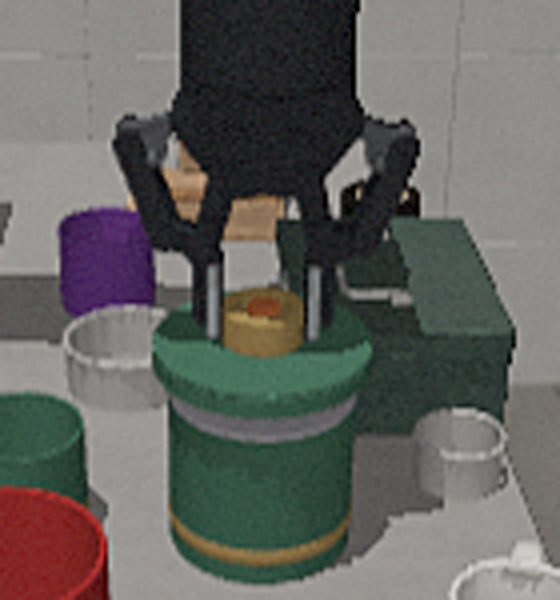

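The cover is rising alone: the steel flange stays on the rim (y≈415) and the knob is dropping into the collar (263,305). Raising on.

```bash
python3 -m handwheel '[[0,0,-0.003,0,0,0,-1],[0,0,-0.009,0,0,0,-1],[0,0,-0.017,0,0,0,-1],[0,0,-0.027,0,0,0,-1],[0,0,-0.038,0,0,0,-1],[0,0,-0.049,0,0,0,-1],[0,0,-0.06,0,0,0,-1],[0,0,-0.071,0,0,0,-1],[0,0,-0.082,0,0,0,-1],[0,0,-0.093,0,0,0,-1]]' && python3 -m handwheel '[[0,0,-0.01,0,0,0,-1],[0,0,-0.017,0,0,0,-1],[0,0,-0.022,0,0,0,-1],[0,0,-0.025,0,0,0,-1],[0,0,-0.026,0,0,0,-1],[0,0,-0.026,0,0,0,-1],[0,0,-0.026,0,0,0,-1],[0,0,-0.026,0,0,0,-1],[0,0,-0.026,0,0,0,-1]]'; python3 - <<'E'
from h import *
p,d=get_image("side");cv2.imwrite("pics/s7.png",cv2.resize(p[60:270,180:360],(514,600),interpolation=cv2.INTER_CUBIC))
E
```

```text
clock: 19.58
position: [526.8, -162.3, 205.4]
ee_rot: [-0.679, 0.734, 0.0, -0.0]
contact_force: [-0.4, 0.2, -1.1]
gripper_width: 37.7
grasp_force: 60.2
clock: 20.7
position: [526.7, -162.3, 230.6]
ee_rot: [-0.679, 0.734, 0.0, -0.0]
contact_force: [0.2, -0.2, -0.6]
gripper_width: 37.4
grasp_force: 60.2
```

View pics/s7.png

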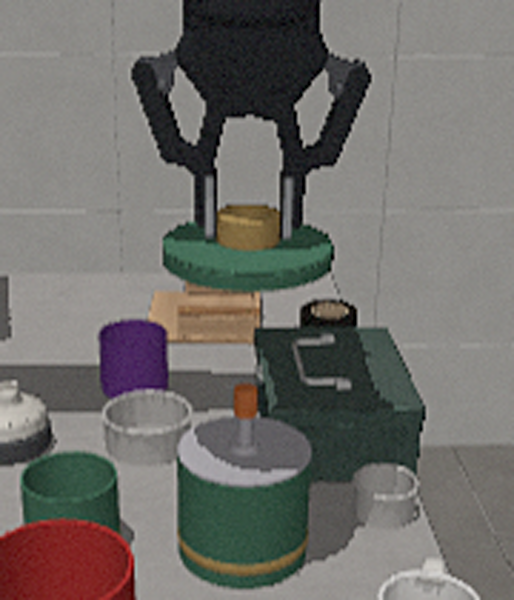

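The cover hangs level at (248,253), about 135 mm above the rim, and the inner lid sits flat on the tin with its knob at (245,400).

```bash
python3 -c "
from bench import *
print(job_done())"
```

```text
the job is handed in; nothing more can be done
None
```

The job is done and handed in at about 21 s: the inner lid sits seated on the large green tin, and the arm holds the green cover level and straight above it, its lower edge about 135 mm over the rim.

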